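Overhang the brass blank for sawing

TASK

On the jeweller's bench a brass sheet blank lies flat on a low wooden sawing ledge. Push it with the fingertips, without gripping or lifting it, so that one of its long sides lies flush along the ledge's raised stop rail and its end sticks out past the open end of the ledge (the end beside the steel bench block) by about 30 mm, ready to saw. Leave the wire spool, tin, steel block and hammer where they are.

Things in the scene. Friction and masses are not known exactly. Their poses are not given: they have to be found in the camera images.
- ledge: Fixed wooden sawing ledge, a board on two cleats, 260 mm long (its x) by 180 mm wide (its y), flat top 50 mm above the bench. Origin: centre of its underside, on the bench. Its +x points along the length to the open end, which has nothing under it past the edge; its +y points to the stop rail.
- lip (a point): Middle of the ledge's open end, on its top edge: 130 mm along the ledge's +x from its origin, 50 mm above the bench. Axes as the ledge's.
- rail (a point): Middle of the foot of the stop rail's inner face: 70 mm along the ledge's +y from its origin, at the height of the ledge's top. The rail is fixed, as long as the ledge, 20 mm wide (from y = 70 to 90 mm) and 14 mm high above the ledge's top. Axes as the ledge's.
- blank: Loose flat rectangular brass blank, 120 mm long (its x) by 100 mm wide (its y) and 6 mm thick, about 0.6 kg, lying flat on the ledge. Origin: centre of its underside. It starts 20 to 70 mm back from the open end, 15 to 45 mm further from the rail than when flush, and up to 0.15 rad askew; its +x points roughly to the ledge's open end. When flush with the rail its centre is 50 mm from the rail's face.
- spool: Loose wooden wire spool standing on the bench beyond the ledge's back end, 48 mm across, 64 mm high. Origin: centre of its underside. Bystander.
- tin: Loose round steel tin standing on the bench beyond the ledge's back end, 68 mm across, 60 mm high. Origin: centre of its underside. Bystander.
- anvil: Loose square steel bench block lying on the bench some 75 mm beyond the ledge's open end, 60 by 60 by 22 mm high. Origin: centre of its underside. Bystander.
- hammer: Loose hammer, 220 mm long, lying on the bench behind the rail, outside the ledge. Origin: on its underside, near mid-length. Bystander.
Not all that is in view belongs to the job. What is shaped like the blank but green or turquoise is not meant.

How it is judged (in metres and radians):
At the end, for the whole second after the job is handed in: The blank lies flat and still on the ledge, overhanging its open end by 20 to 40 mm, its long side along the rail (within 0.05 rad, its centre at most 5 mm further from the rail than when touching) (x of blank in the frame of lip between -0.04 and -0.02 m and y of blank in the frame of rail above -0.055 m and angle between the x axis of blank and the x axis of ledge, either way round below 0.05 rad and z of blank in the frame of lip between -0.003 and 0.004 m and angle between blank's own z axis and vertical below 0.05 rad and linear speed of blank below 0.01 m/s).
It fails at once if the blank is lifted off the ledge (z of blank in the frame of lip above 0.012 m).
It fails at once if the blank is tipped or falls off the ledge (angle between blank's own z axis and vertical above 0.2 rad or z of blank in the frame of lip below -0.012 m).
It fails at once if the spool, tin, steel block or hammer is moved more than 20 mm (distance of any of spool, tin, anvil, hammer from where it was at the start of the episode above 0.02 m).
It also fails if it takes over 42 s, if anything falls off the work surface, if the arm or the gripper's body presses on something with over 40 N, if the wrist force passes 120 N, or if a joint passes its speed limit or range.

ROBOT

A 6-joint arm with a two-finger parallel gripper is mounted at the origin on the work surface. World frame = base frame: x ahead of the robot, y to its left, z up, the work surface at z = 0. Lengths are in m, angles in degrees, forces in N, time in s.
With the tool pointing down it reaches from about 0.4 to 0.825 m from the base axis. Payload 7 kg.
Tool frame: the origin (TCP) lies midway between the tips of the shut fingers; the grasp point (between the pads) lies ctrl.tcp_to_grasp behind it (ctrl.tcp_to_grasp is the distance from the TCP to the grasp point, in m); y points along the fingers, z is the direction in which the jaws open and shut, and the axes are right-handed (so a half turn about y gives the same grasp; the last joint's range is limited). The gripper opens to 88 mm and grips with 3 to 60 N. Pads are 19 mm wide; open, the fingers measure 130 mm over their backs; the gripper's body (78 mm by 193 mm) begins 47 mm behind the grasp point.
Start: joints at [93.111, 20.546, 0.682, 0, -70.136, -16.507], TCP at [0.156, 0.657, 0.227] pointing down, gripper open.
Joint ranges: [-176.03, 176.03], [-82.01, 121.73], [-58.28, 71.71], [-173.87, 95.51], [-174.79, -0.11], [-173.66, 173.66]. Speed limits (degrees/s): [136.94, 136.94, 172.46, 180, 180, 180].

INTERFACE

Orientations are given as [roll, pitch, yaw] about the fixed x, y, z axes, in that order (R = Rz(yaw) Ry(pitch) Rx(roll)).
In Python, from plant import ctrl, snapshot, silhouettes gives the robot as it stands.
- The arm moves only by the shell command python3 -m pendant 'ROWS'. ROWS is JSON, a list that holds one entry, the list of rows, each a list of 7 numbers: the shift along the tool's x, y, z in cm, then the turn, a rotation vector about the tool's x, y, z in degrees, then the opening, from 0 (shut) to 1 (fully open). In form: [[[x, y, z, rx, ry, rz, hand], ...]]. A call has 1 to 12 rows; each row shifts and turns the commanded pose from where the row before left it, along the tool's axes as they then stand; what a row does not reach is not made up. A row lasts 1/12 s, in which the tool goes at most 41.7 mm and 7.16 degrees, less where a joint would pass 70% of its speed; a pose out of reach is approached as far as the arm can. A call with a gripper value outside its range is refused whole. The fingers move at their own pace and stop on an object; the grip force is fixed at half the most. Time passes only in rows, so rows that do not move let the fingers close. It gives the time, the measured TCP pose, the force and the opening at its end, in the units of the state.
- ctrl.get_obs(): the state, without advancing time (a new reading comes with each control period).
- snapshot(name): name is "scene" or "side" or "wrist"; returns a dict with "image" (384x512x3 uint8, red, green, blue), "camera_matrix" (3x3 intrinsics, pixels), "eye" and "orientation" of the camera in the world; the wrist camera has in their place "mount" (4x4, takes a point from camera to tool coordinates, whose origin is the TCP and whose axes are the tool frame's). Camera axes: x right, y down, z forward; pixel columns grow to the right and rows downward; lengths in m; the calibration is good to about 2 mm. A picture is of the moment at which its call begins: read the wrist's pose just before it. There is no depth.
- ctrl.close_job(): hands the job in, once; it reports no verdict.
Trained networks look in a picture, given as the dict that the camera call returned (one of the last four; its "shot" number tells which), for a name from the list of things; names that differ only in an ending like _2 or _b are one class to them, and where a whole thing is asked for, a point or a joint stands for the part that bears it (a point fixed in the world has none). Each returns a list of dicts, best first, with "confidence" (0 to 1); they miss things now and then, are a little off and sometimes report something else, mostly with a low value. They report only what shows in the picture. A call takes as long as a camera call. They do not tell look-alikes from the thing itself.
- silhouettes(picture, thing): "mask" (384x512 bool, what is visible of it) and "bbox" ([left, top, width, height] in pixels, round what is visible of it).
The state is a dict: "clock": time; "joint_pos": joint angles; "qvel": joint speeds; "tau": joint torques, N m; "tool_pos": TCP position; "orientation": TCP orientation; "force": force on the tool from outside, world axes, zero at the start; "moment": the same for the moment, N m; "opening": finger opening in m.
Only numpy, scipy, OpenCV 4.12 (cv2) and the standard library are available. Lean on these libraries where they do the work, as an engineer would, in place of code of your own. Each camera call takes 0.05 s, during which the arm holds its last target.

## Working session

There is one attempt and no reset: what is moved stays moved. The work goes in short steps, Python scripts to look and compute and a shell command to move; the robot and the scene stay as the last step left them, time stands still between calls to the robot, and variables do not carry over. Pictures are saved under pics/ and viewed, and the job is handed in when it is done.

```bash
ls; mkdir -p pics; python3 - <<'E'
from plant import ctrl, snapshot, silhouettes
import cv2, pickle
print(ctrl.get_obs(), ctrl.tcp_to_grasp)
S={}
for n in ["scene","side","wrist"]:
    s=snapshot(n); S[n]=s
    cv2.imwrite(f"pics/{n}0.png",s["image"][:,:,::-1])
    print({k:v for k,v in s.items() if k!="image"})
    for t in ["blank","ledge","anvil"]:
        for r in silhouettes(s,t): print(n,t,r["confidence"],r["bbox"])
pickle.dump(S,open("s0.pkl","wb"))
E
```

```text
pics
{'clock': 0.0, 'joint_pos': array([ 9.31110768e+01,  2.05923679e+01,  6.32860442e-01, -2.09964554e-02,
       -7.01355882e+01, -1.65066881e+01]), 'qvel': array([-0.00386828, -0.01649526,  0.01169107, -0.00044533,  0.09722809,
        0.01439894]), 'tau': array([ 1.48743202e-03, -5.82717061e+01,  2.93052274e+01,  6.99721947e+00,
        6.83462567e-03, -1.49993011e-04]), 'tool_pos': array([0.15628988, 0.65614411, 0.22560247]), 'orientation': array([-8.99032151e+01,  8.09767793e-03,  1.66597245e+02]), 'force': array([-0.25343501,  0.25834493, -0.11373593]), 'moment': array([ 0.01117833,  0.01305774, -0.04542125]), 'opening': 0.08767580574141356} 0.0188
{'camera_matrix': array([[359.41030338,   0.        , 249.46296141],
       [  0.        , 359.41030338, 184.41454488],
       [  0.        ,   0.        ,   1.        ]]), 'eye': array([ 1.26280969, -0.14123065,  0.70093892]), 'orientation': array([-131.66405499,   -1.01101416,   79.70254245]), 'shot': 1}
scene blank 0.97 [161.0, 136.7, 45.9, 29.3]
scene blank 0.84 [234.2, 256.7, 70.8, 57.4]
scene blank 0.74 [198.6, 169.1, 46.0, 31
[... 408 characters left out ...]
nk 0.72 [223.6, 201.9, 68.6, 49.3]
side blank 0.69 [309.4, 158.8, 62.3, 39.6]
side ledge 0.66 [190.1, 166.6, 131.8, 116.0]
side anvil 0.57 [279.8, 283.1, 42.6, 42.2]
{'camera_matrix': array([[305.12155212,   0.        , 261.01183527],
       [  0.        , 305.12155212, 192.78870136],
       [  0.        ,   0.        ,   1.        ]]), 'mount': array([[ 1.10620624e-03,  9.65561183e-01,  2.60173746e-01,
        -6.96554344e-02],
       [-5.18840696e-04, -2.60173316e-01,  9.65561793e-01,
        -1.57625769e-01],
       [ 9.99999254e-01, -1.20309920e-03,  2.13167091e-04,
         5.28421887e-04],
       [ 0.00000000e+00,  0.00000000e+00,  0.00000000e+00,
         1.00000000e+00]]), 'shot': 3}
```

View pics/scene0.png

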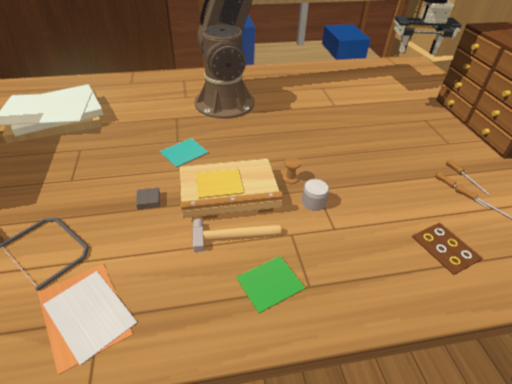

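View pics/side0.png

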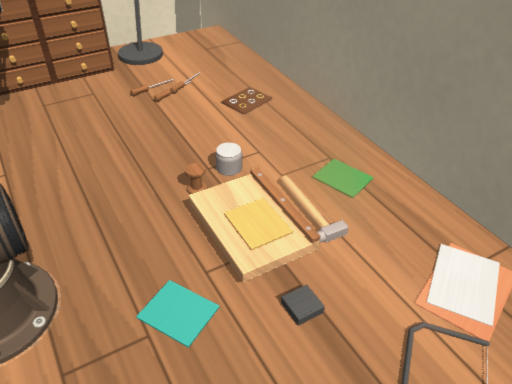

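View pics/wrist0.png

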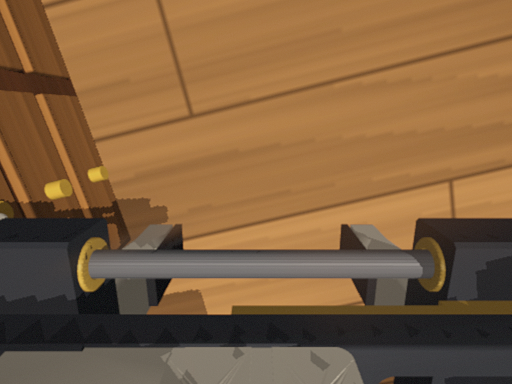

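The scene view shows the yellow brass blank at about (219,183), on the ledge (180–280, 160–215). The rail is on the side nearest the camera (world +x), and the open end faces the anvil at (148,198), towards world −y. The turquoise sheet (185,151) and green sheet (270,283) are decoys. I'll enlarge the crops so I can pick out corners.

```bash
cat > h.py <<'E'
import numpy as np, cv2, pickle
from scipy.spatial.transform import Rotation as R
from scipy.optimize import least_squares
def cam(s):
    return s["camera_matrix"], np.array(s["eye"]), R.from_euler("xyz",s["orientation"],degrees=True).as_matrix()
def proj(s,P):
    K,e,O=cam(s); c=(np.atleast_2d(P)-e)@O; q=c@K.T; return q[:,:2]/q[:,2:]
def back(s,uv,z):
    K,e,O=cam(s); uv=np.atleast_2d(uv); d=np.c_[uv,np.ones(len(uv))]@np.linalg.inv(K).T@O.T
    t=(z-e[2])/d[:,2]; return e+d*t[:,None]
def crop(s,box,f,name):
    x,y,w,h=box; im=s["image"][y:y+h,x:x+w,::-1]
    cv2.imwrite(name,cv2.resize(im,(w*f,h*f),interpolation=cv2.INTER_NEAREST))
E
python3 - <<'E'
from h import *
S=pickle.load(open("s0.pkl","rb"))
crop(S["scene"],(170,145,130,75),6,"pics/c_scene.png")
crop(S["side"],(180,160,150,120),5,"pics/c_side.png")
for n,b in (("scene",[[161,136.7]]),):
    pass
print(proj(S["scene"],[[0,0,0],[0.6,0,0],[0.6,-.1,0]]))
E
```

```text
[[224.22736006 102.87721591]
 [252.45826167 211.59945065]
 [215.58372024 215.98434036]]
```

View pics/c_scene.png

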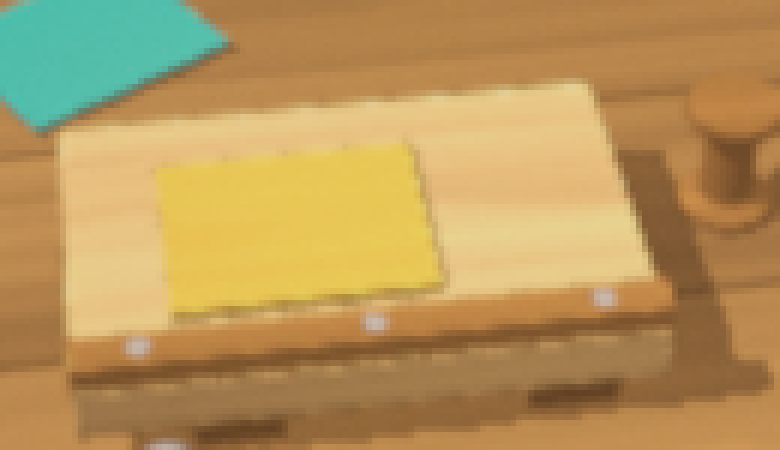

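View pics/c_side.png

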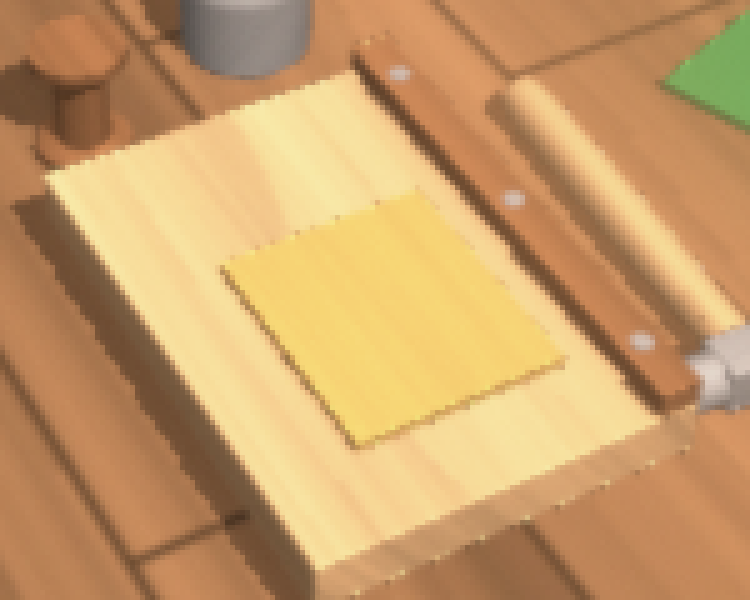

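```bash
cat > fit0.py <<'E'
from h import *
S=pickle.load(open("s0.pkl","rb"))
sc=lambda p:np.array(p,float)/6+[169.5,144.5]
sd=lambda p:np.array(p,float)/5+[179.5,159.5]
L=[("scene",(-.0+.13,-.09,.05),sc((60,132))),("scene",(-.13,-.09,.05),sc((592,82))),
("scene",(.13,.07,.064),sc((68,340))),("scene",(-.13,.07,.064),sc((655,280))),
("side",(-.13,-.09,.05),sd((47,178))),("side",(.13,-.09,.05),sd((315,572))),("side",(.13,.07,.05),sd((660,422))),("side",(.13,.09,.05),sd((692,412))),("side",(-.13,.07,.05),sd((355,75)))]
B=[("scene",(.06,-.05,.056),sc((155,170))),("scene",(-.06,-.05,.056),sc((408,145))),("scene",(-.06,.05,.056),sc((440,287))),("scene",(.06,.05,.056),sc((175,315))),
("side",(-.06,-.05,.056),sd((222,267))),("side",(-.06,.05,.056),sd((418,190))),("side",(.06,.05,.056),sd((567,358))),("side",(.06,-.05,.056),sd((357,445)))]
def tf(p,q):
    c,s=np.cos(p[2]),np.sin(p[2]); q=np.array(q)
    return np.array([p[0]+c*q[0]-s*q[1],p[1]+s*q[0]+c*q[1],q[2]])
def fit(D):
    f=lambda p:np.concatenate([back(S[n],uv,q[2])[0,:2]-tf(p,q)[:2] for n,q,uv in D])
    r=least_squares(f,[.6,-.1,-np.pi/2]); return r.x,(r.fun.reshape(-1,2)*1000).round(1)
l,rl=fit(L); b,rb=fit(B)
if __name__=="__main__":
    print(l,np.degrees(l[2]));print(rl);print(b,np.degrees(b[2]));print(rb)
    for D in (B,):
      for n in("scene","side"): print(n,fit([d for d in D if d[0]==n])[0], fit([d for d in L if d[0]==n])[0])
    c,s=np.cos(l[2]),np.sin(l[2]); d=b[:2]-l[:2]
    print("blank in ledge",c*d[0]+s*d[1],-s*d[0]+c*d[1],np.degrees(b[2]-l[2]))
E
python3 fit0.py
```

```text
[ 0.5265844  -0.05520144 -1.5858965 ] -90.86517591068998
[[ 2.3  0.2]
 [-0.2  0.6]
 [ 0.8  1.8]
 [ 0.2 -5.2]
 [ 0.  -1. ]
 [ 0.7  1.1]
 [ 1.1  2.8]
 [-4.2  1.2]
 [-0.7 -1.5]]
[ 0.52913103 -0.08044637 -1.56940986] -89.92056135088868
[[ 0.5 -0.4]
 [ 1.1 -1.4]
 [ 0.7 -2.9]
 [-0.3  1.3]
 [-0.5 -0.5]
 [-0.7  1.2]
 [-0.3  1. ]
 [-0.5  1.7]]
scene [ 0.52961783 -0.08130044 -1.5726347 ] [ 0.52736154 -0.05585947 -1.58543108]
side [ 0.52864422 -0.0795923  -1.56621901] [ 0.52596578 -0.05467017 -1.58601258]
blank in ledge 0.0252036036862027 0.0029275270342638956 0.9446145598013053
```

Fit result in the ledge frame: the blank's centre is at x≈25 mm, y≈3 mm, skewed about 1°. It needs about +75 mm along the ledge's x and +17 mm towards the rail. I'll shut the fingers, move to a point behind the blank's back end, and turn the jaws parallel to that end.

```bash
python3 -m pendant '[[[-2.1,0,2.2,0,0,0,0],[-2.1,0,2.2,0,0,0,0],[-2.1,0,2.2,0,0,0,0],[-2.1,0,2.2,0,0,0,0],[-2.1,0,2.2,0,0,0,0],[-2.1,0,2.2,0,0,0,0],[-2.1,0,2.2,0,0,0,0],[-2.1,0,2.2,0,0,0,0],[-2.1,0,2.2,0,0,0,0],[-2.1,0,2.2,0,0,0,0],[-2.1,0,2.2,0,0,0,0],[-2.1,0,2.2,0,0,0,0]]]'
```

```text
clock: 1.6
tool_pos: [0.3409, 0.3401, 0.2269]
orientation: [-90.0, 0.0, 166.6]
force: [0.6, 0.5, -0.9]
opening: 0.0128
```

```bash
python3 -m pendant '[[[-2.1,0,2.2,0,0,0,0],[-2.1,0,2.2,0,0,0,0],[-2.1,0,2.2,0,0,0,0],[-2.1,0,2.2,0,0,0,0],[-2.1,0,2.2,0,0,0,0],[-2.1,0,2.2,0,0,0,0],[-2.1,0,2.2,0,0,0,0],[-2.1,0,2.2,0,0,0,0],[-2.1,0,2.2,0,0,0,0],[-2.1,0,2.2,0,0,0,0],[-2.1,0,2.2,0,0,0,0],[-2.1,0,2.2,0,0,0,0]]]'
python3 -m pendant '[[[0,0.8,0,0,7,0,0],[0,0.8,0,0,7,0,0],[0,0.8,0,0,7,0,0],[0,0.8,0,0,7,0,0],[0,0.8,0,0,7,0,0],[0,0.8,0,0,7,0,0],[0,0.8,0,0,7,0,0],[0,0.8,0,0,7,0,0],[0,0.8,0,0,7,0,0],[0,0.8,0,0,7,0,0],[0,0.8,0,0,7,0,0]]]'
```

```text
clock: 2.6
tool_pos: [0.525, 0.0248, 0.2269]
orientation: [-90.0, 0.0, 166.6]
force: [0.5, 0.9, -0.9]
opening: 0.0009
clock: 3.52
tool_pos: [0.5244, 0.0262, 0.1384]
orientation: [-90.0, -0.0, 89.3]
force: [0.6, -0.5, 0.2]
opening: 0.0006
```

```bash
python3 - <<'E'
from plant import ctrl, snapshot
import cv2
for n in ["wrist","side"]:
    s=snapshot(n); cv2.imwrite(f"pics/{n}1.png",s["image"][:,:,::-1])
E
```

```text
(no output)
```

View pics/wrist1.png

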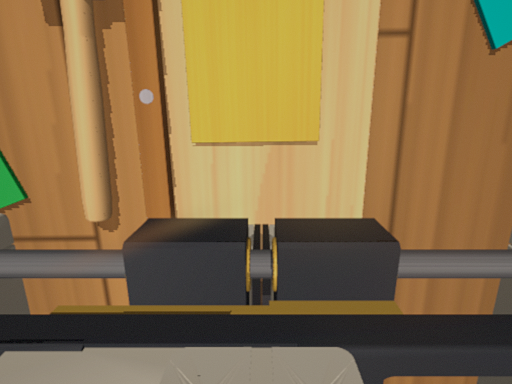

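View pics/side1.png

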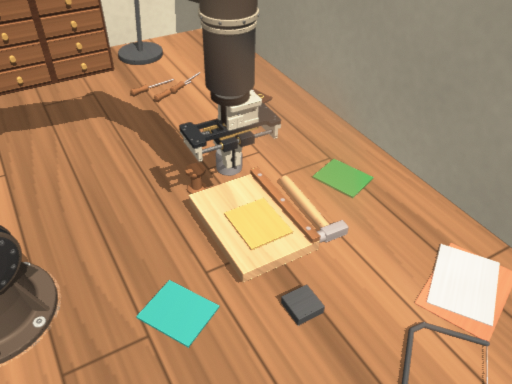

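The wrist view shows the blank's back edge running from (192,143) to (320,142) and the rail's inner foot at column ~168. The fingertips sit near column 262. I'll use these to refine the blank's position.

```bash
cat >> h.py <<'E'
LE=np.array([0.5266,-0.0552]); LY=-1.5859
def toledge(p):
    d=np.asarray(p)[...,:2]-LE; c,s=np.cos(LY),np.sin(LY)
    return np.stack([c*d[...,0]+s*d[...,1],-s*d[...,0]+c*d[...,1]],-1)
def wcam(s,tcp,rpy):
    T=np.eye(4);T[:3,:3]=R.from_euler("xyz",rpy,degrees=True).as_matrix();T[:3,3]=tcp
    M=T@s["mount"]; o=dict(s); o["eye"]=M[:3,3]; o["orientation"]=R.from_matrix(M[:3,:3]).as_euler("xyz",degrees=True); return o
E
python3 - <<'E'
from h import *
from plant import ctrl,snapshot
o=ctrl.get_obs(); s=wcam(snapshot("wrist"),o["tool_pos"],o["orientation"])
print(o["tool_pos"],toledge(o["tool_pos"])*1000)
print("back edge",toledge(back(s,[[192,143],[320,142]],.056))*1000)
print("side edges",toledge(back(s,[[183,0],[323,0]],.056))*1000)
print("rail foot",toledge(back(s,[[162,0],[174,200]],.05))*1000, "robot edge",toledge(back(s,[[380,0],[366,180]],.05))*1000)
E
```

```text
[0.52356268 0.02594452 0.13752584] [-81.0893928   -4.26250794]
back edge [[-35.15157105  49.13744482]
 [-33.94259791 -50.34876244]]
side edges [[ 63.242374    50.0605955 ]
 [ 63.74359788 -47.08418252]]
rail foot [[ 65.02225598  66.33994015]
 [-83.16082656  68.08428682]] robot edge [[ 65.82246496 -88.75268065]
 [-65.35789525 -91.09580331]]
```

```bash
python3 -m pendant '[[[0,1.5,-0.5,0,0,0,0],[0,1.5,0,0,0,0,0],[0,1.5,0,0,0,0,0],[0,1.5,0,0,0,0,0],[0,1,0,0,0,0,0],[0,1,0,0,0,0,0],[0,0,0,0,0,0,0]]]'
```

```text
clock: 4.25
tool_pos: [0.5286, 0.0259, 0.0572]
orientation: [-89.9, 0.0, 89.7]
force: [-0.7, -0.4, -0.3]
opening: 0.0004
```

```bash
python3 -m pendant '[[[0,0.35,0,0,0,0,0],[-1,0,0,0,0,0,0],[-1,0,0,0,0,0,0],[-0.8,0,0,0,0,0,0],[-0.5,0,0,0,0,0,0],[-0.5,0,0,0,0,0,0],[-0.5,0,0,0,0,0,0],[-0.5,0,0,0,0,0,0]]]'
python3 - <<'E'
from h import *
from plant import ctrl,snapshot
o=ctrl.get_obs(); s=snapshot("wrist"); print(o["tool_pos"],toledge(o["tool_pos"])*1000,o["orientation"],o["force"])
cv2.imwrite("pics/w2.png",s["image"][:,:,::-1])
s=snapshot("side"); crop(s,(180,130,150,120),5,"pics/s2.png")
E
```

```text
clock: 4.92
tool_pos: [0.5296, -0.0219, 0.0554]
orientation: [-90.1, -0.0, 89.6]
force: [-0.3, 4.2, 0.7]
opening: 0.0008
[ 0.52955243 -0.02193463  0.05540795] [-33.30616888   2.44968794] [-9.00713131e+01 -4.09009549e-02  8.95978074e+01] [-0.30804143  4.17781747  0.6707156 ]
```

View pics/w2.png

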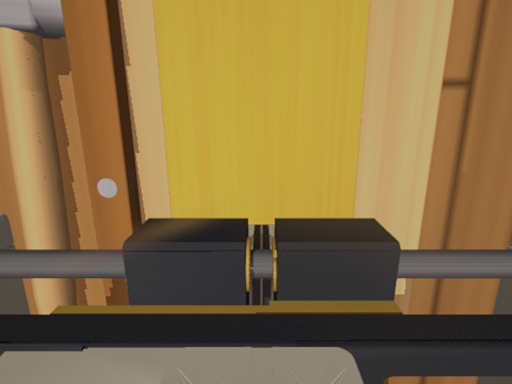

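View pics/s2.png

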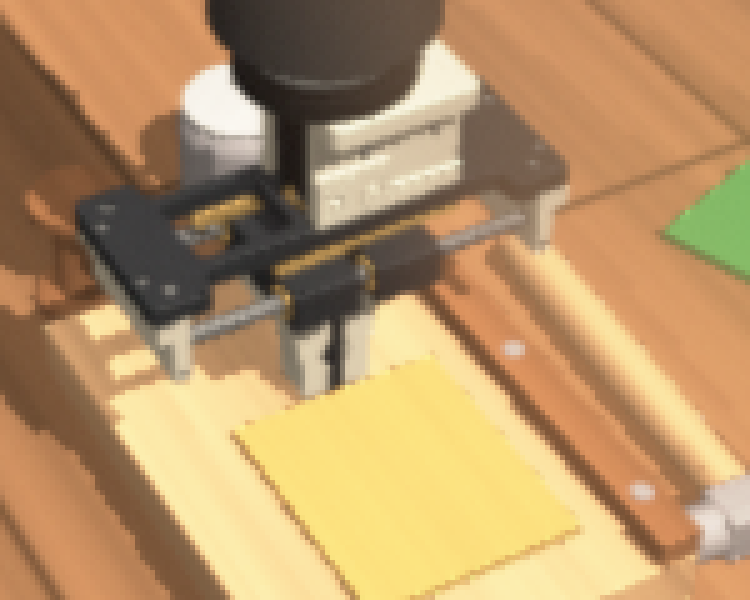

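Contact made: 4 N along y, and the blank has moved about 10 mm. The tip height reads slightly high, so I'll lower about 1.5 mm and keep pushing.

```bash
python3 -m pendant '[[[0,0.15,0,0,0,0,0],[-0.2,0,0,0,0,0,0],[-0.3,0,0,0,0,0,0]]]'
python3 - <<'E'
from plant import ctrl
import numpy as np
o=ctrl.get_obs();print(o["tool_pos"],o["force"])
E
```

```text
clock: 5.27
tool_pos: [0.5294, -0.0262, 0.0536]
orientation: [-90.0, -0.0, 89.6]
force: [0.3, 4.2, 1.4]
opening: 0.0006
[ 0.5293558  -0.02622172  0.05362779] [0.28149009 4.16164732 1.36624317]
```

```bash
python3 -m pendant '[[[-0.5,0,0,0,0,0,0],[-0.5,0,0,0,0,0,0],[-0.5,0,0,0,0,0,0],[-0.5,0,0,0,0,0,0],[-0.5,0,0,0,0,0,0],[-0.5,0,0,0,0,0,0],[-0.5,0,0,0,0,0,0],[-0.5,0,0,0,0,0,0],[-0.5,0,0,0,0,0,0],[-0.3,0,0,0,0,0,0],[0,0,0,0,0,0,0]]]'
python3 - <<'E'
from h import *
from plant import ctrl,snapshot
o=ctrl.get_obs(); print(o["tool_pos"],toledge(o["tool_pos"])*1000,o["force"])
S={}
s=S["scene"]=snapshot("scene"); crop(s,(170,145,130,75),6,"pics/c3.png")
s=S["side"]=snapshot("side"); crop(s,(200,160,150,120),5,"pics/s3.png")
pickle.dump(S,open("s3.pkl","wb"))
E
```

```text
clock: 6.18
tool_pos: [0.5286, -0.0757, 0.0536]
orientation: [-90.0, 0.0, 89.6]
force: [0.7, 1.2, 2.4]
opening: 0.0002
[ 0.52858856 -0.07569845  0.05360449] [20.46607715  2.29792663] [0.67621729 1.15062068 2.42089655]
```

View pics/s3.png

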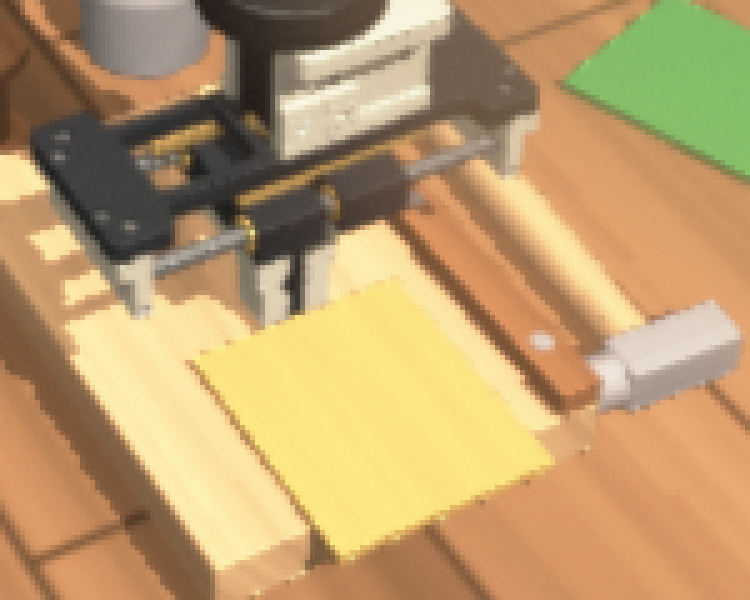

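View pics/c3.png

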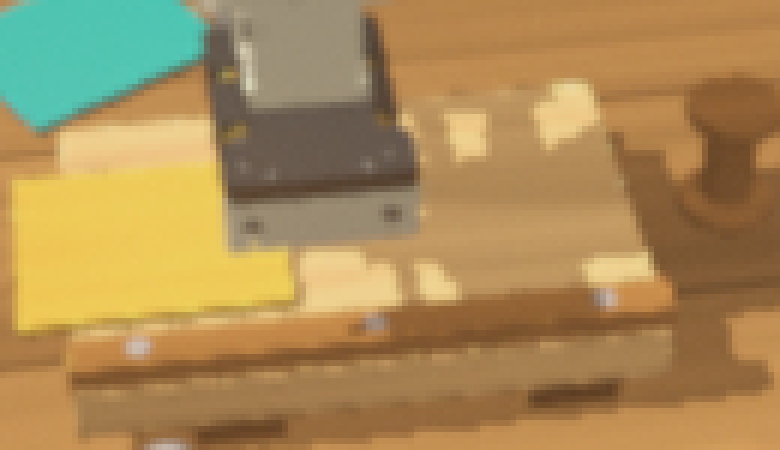

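```bash
cat > meas.py <<'E'
from h import *
def fitb(S,D):
    tl=lambda n,uv: toledge(back(S[n],uv,.056))[0]
    def f(p):
        c,s=np.cos(p[2]),np.sin(p[2])
        return np.concatenate([tl(n,uv)-[p[0]+c*a-s*b,p[1]+s*a+c*b] for n,(a,b),uv in D])
    r=least_squares(f,[.1,0,0]); print("ledge frame x,y mm, yaw deg",r.x[:2]*1000,np.degrees(r.x[2])); print((r.fun.reshape(-1,2)*1000).round(1).tolist())
E
python3 - <<'E'
from meas import *
S=pickle.load(open("s3.pkl","rb"))
sd=lambda p:np.array(p,float)/5+[199.5,159.5]
sc=lambda p:np.array(p,float)/6+[169.5,144.5]
D=[("side",(-.06,-.05),sd((192,360))),("side",(-.06,.05),sd((395,278))),("side",(.06,.05),sd((552,462))),("side",(.06,-.05),sd((345,557))),
("scene",(.06,-.05),sc((12,182))),("scene",(.06,.05),sc((15,328))),("scene",(-.06,.05),sc((295,302)))]
fitb(S,D);fitb(S,D[:4]);fitb(S,D[4:])
E
```

```text
ledge frame x,y mm, yaw deg [90.15809506  2.86143194] 0.5444874575366395
[[-0.3, 0.0], [-1.5, -0.2], [-1.8, -1.0], [-0.3, 2.0], [1.2, 0.3], [1.3, -1.7], [1.4, 0.6]]
ledge frame x,y mm, yaw deg [89.15561168  3.06088918] 1.0239268007145548
[[0.2, 0.3], [-0.1, 0.1], [-0.4, -1.7], [0.3, 1.3]]
ledge frame x,y mm, yaw deg [91.37122382  2.74196505] 0.12281003402212795
[[0.4, 0.9], [-0.2, -1.2], [-0.2, 0.3]]
```

The camera fit (x=90 mm) and the tool position (20.5 + 9.5 + 60) agree. Another 10 mm puts it at the target x=100. After that I'll back off, lift, and go round to the robot side of the blank.

```bash
python3 -m pendant '[[[-0.4,0,0,0,0,0,0],[-0.3,0,0,0,0,0,0],[-0.3,0,0,0,0,0,0],[0,0,0,0,0,0,0],[0,0,0,0,0,0,0],[0,0,0,0,0,0,0]]]'
python3 - <<'E'
from h import *
from plant import ctrl
o=ctrl.get_obs(); print(o["tool_pos"],toledge(o["tool_pos"])*1000,o["force"])
E
python3 -m pendant '[[[0.7,0,0,0,0,0,0],[0.8,0,0,0,0.5,0,0],[0,-2,0,0,0,0,0],[0,-2,0,0,0,0,0],[-1,0,2.5,0,0,0,0],[-2,0,2.5,0,0,0,0],[-2,0,2.3,0,0,0,0],[-2,0,2,0,0,0,0],[-1,0,0,0,0,0,0],[0,0,0,0,0,0,0]]]'
python3 - <<'E'
from h import *
from plant import ctrl,snapshot
o=ctrl.get_obs(); print(o["tool_pos"],toledge(o["tool_pos"])*1000,o["force"])
S={}
s=S["wrist"]=snapshot("wrist"); S["o"]=o;cv2.imwrite("pics/w4.png",s["image"][:,:,::-1])
s=S["side"]=snapshot("side"); crop(s,(200,160,150,120),5,"pics/s4.png")
pickle.dump(S,open("s4.pkl","wb"))
E
```

```text
clock: 6.78
tool_pos: [0.5285, -0.0851, 0.0535]
orientation: [-90.0, 0.0, 89.6]
force: [-0.2, 0.2, 1.9]
opening: 0.0005
[ 0.52850858 -0.08512912  0.05353842] [29.89687875  2.36038906] [-0.19304422  0.22219835  1.89132055]
clock: 7.62
tool_pos: [0.4333, -0.1493, 0.0937]
orientation: [-90.0, 0.0, 89.0]
force: [-0.3, -0.0, 0.4]
opening: 0.0005
[ 0.43333821 -0.14925643  0.09370159] [ 95.45424068 -91.83061093] [-0.28432298 -0.04919985  0.4368928 ]
```

View pics/s4.png

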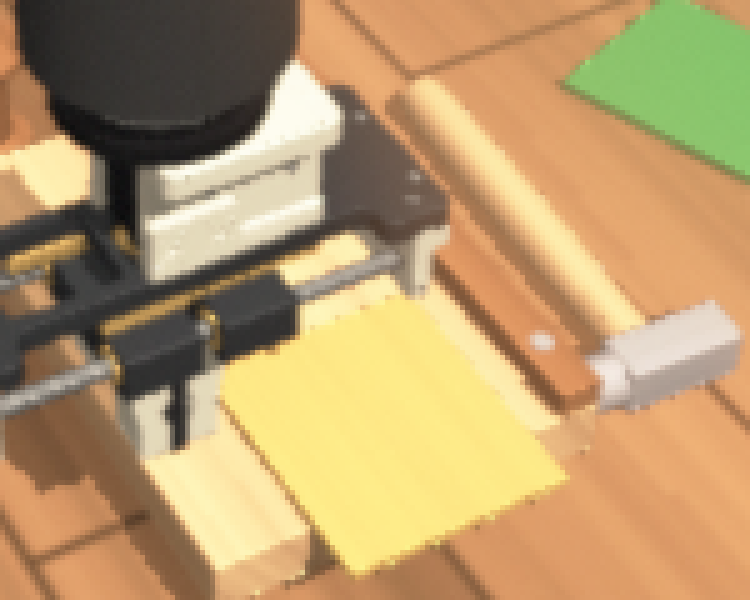

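View pics/w4.png

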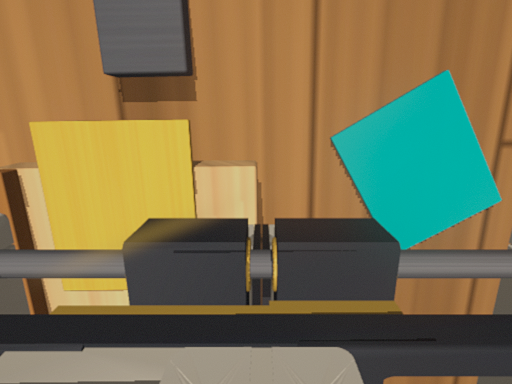

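The side view shows the blank overhanging, with the fingers on its robot side and a ~24 mm gap. The anvil hasn't been touched. Next I'll descend and push towards the rail.

```bash
python3 -m pendant '[[[0,1.5,0,0,0,0,0],[0,1.5,0,0,0,0,0],[0,1,0,0,0,0,0],[0,0,-0.5,0,0,0,0],[0,0,-0.5,0,0,0,0],[0,0,-0.5,0,0,0,0],[0,0,-0.4,0,0,0,0],[0,0,-0.4,0,0,0,0],[0,0,-0.4,0,0,0,0],[0,0,0,0,0,0,0]]]'
python3 - <<'E'
from h import *
from plant import ctrl
o=ctrl.get_obs(); print(o["tool_pos"],toledge(o["tool_pos"])*1000,o["force"],o["moment"])
E
```

```text
clock: 8.55
tool_pos: [0.4627, -0.1488, 0.0539]
orientation: [-90.1, 0.0, 89.1]
force: [0.7, 0.1, -0.2]
opening: 0.0005
[ 0.46265424 -0.14878848  0.05391952] [ 94.54358134 -62.52498563] [ 0.69697526  0.0644526  -0.23616359] [ 0.07110648 -0.07305362 -0.03802559]
```

```bash
python3 -m pendant '[[[0,0,-0.3,0,0,0,0],[0,0,-0.3,0,0,0,0]]]'
python3 - <<'E'
from h import *
from plant import ctrl,snapshot
o=ctrl.get_obs(); print(o["tool_pos"],toledge(o["tool_pos"])*1000,o["force"])
s=snapshot("side"); crop(s,(200,160,150,120),5,"pics/s5.png")
E
```

```text
clock: 8.72
tool_pos: [0.4656, -0.149, 0.0533]
orientation: [-89.8, 0.0, 89.1]
force: [-7.6, 0.4, 7.8]
opening: 0.0
[ 0.46555257 -0.14904259  0.05330719] [ 94.75388782 -59.62314868] [-7.64088714  0.44491633  7.78885508]
```

View pics/s5.png

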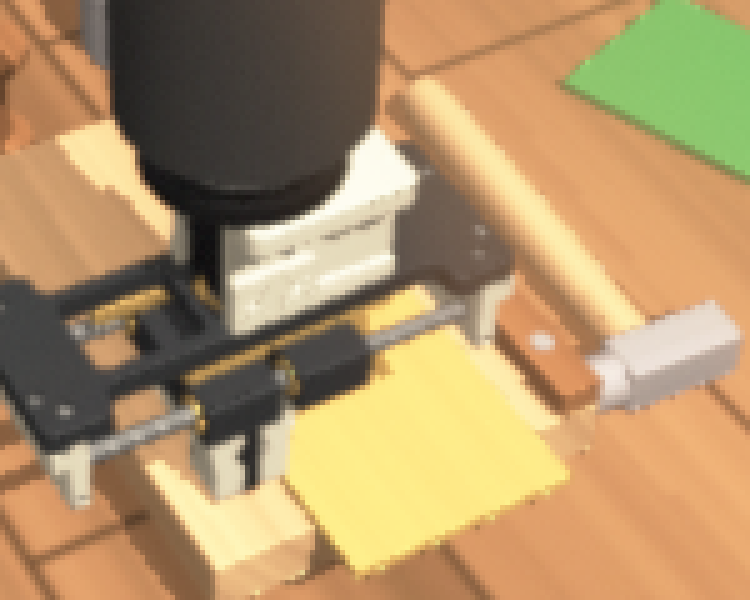

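The blank hasn't moved, and an upward force of 7.8 N has built up alongside the 7.6 N push. The backs of the fingertips must be bevelled and are wedging on the edge. The pad sides worked cleanly before, so I'll back off and turn a quarter to push with those instead.

```bash
python3 -m pendant '[[[0,0,0.6,0,0,0,0],[0,0,0.6,0,0,0,0],[0,-1.5,0,0,-7,0,0],[0,0,0,0,-7,0,0],[0,0,0,0,-7,0,0],[0,0,0,0,-7,0,0],[0,0,0,0,-7,0,0],[0,0,0,0,-7,0,0],[0,0,0,0,-7,0,0],[0,0,0,0,-7,0,0],[0,0,0,0,-7,0,0],[0,0,0,0,-7,0,0]]]'
python3 -m pendant '[[[0,0,0,0,-7,0,0],[0,0,0,0,-7,0,0],[0,0,0,0,-6,0,0],[0,0,0,0,0,0,0]]]'
python3 - <<'E'
from h import *
from plant import ctrl,snapshot
o=ctrl.get_obs(); print(o["tool_pos"],toledge(o["tool_pos"])*1000,o["force"])
S={}
s=S["wrist"]=snapshot("wrist"); S["o"]=o;cv2.imwrite("pics/w6.png",s["image"][:,:,::-1])
s=S["side"]=snapshot("side"); crop(s,(200,160,150,120),5,"pics/s6.png")
pickle.dump(S,open("s6.pkl","wb"))
E
```

```text
clock: 9.77
tool_pos: [0.4552, -0.1486, 0.0687]
orientation: [-90.0, 0.0, 159.4]
force: [-0.6, 0.8, 0.2]
opening: 0.0007
clock: 10.1
tool_pos: [0.4552, -0.1487, 0.0687]
orientation: [-90.0, 0.0, 179.4]
force: [0.4, -0.5, -0.1]
opening: 0.0005
[ 0.45520568 -0.148659    0.06866547] [ 94.52661369 -69.97465651] [ 0.40643019 -0.52106089 -0.05477664]
```

View pics/s6.png

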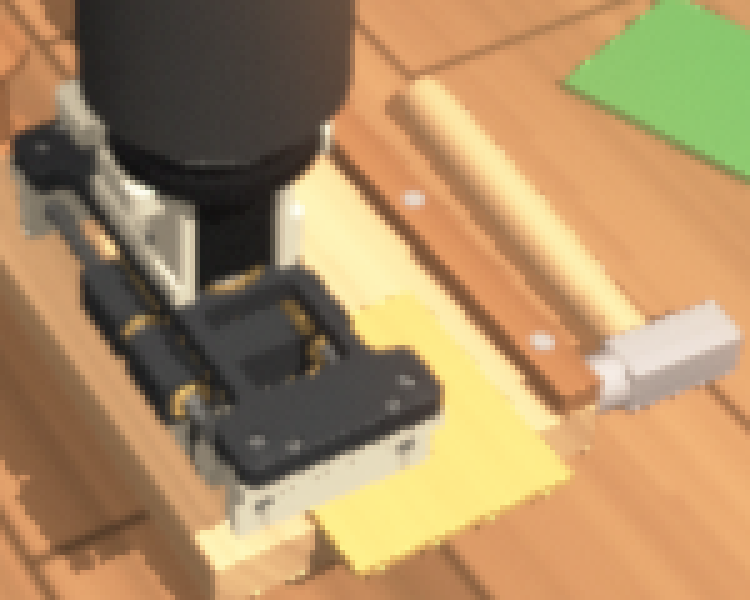

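View pics/w6.png

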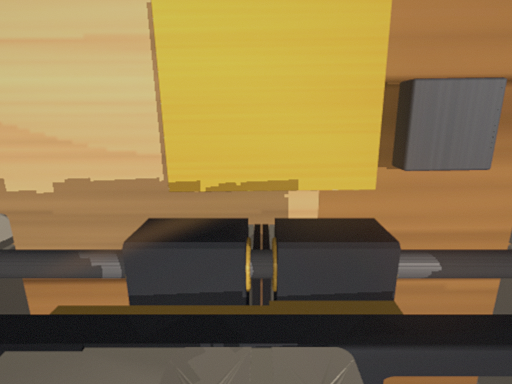

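```bash
python3 -m pendant '[[[0,1.0,0,0,0,0,0],[0,0.55,0,0,0,0,0],[-0.4,0,0,0,0,0,0],[-0.4,0,0,0,0,0,0],[-0.4,0,0,0,0,0,0],[-0.4,0,0,0,0,0,0],[-0.4,0,0,0,0,0,0]]]'
python3 - <<'E'
from h import *
from plant import ctrl
o=ctrl.get_obs(); print(o["tool_pos"],toledge(o["tool_pos"])*1000,o["force"],o["moment"])
E
python3 -m pendant '[[[-0.3,0,0,0,0,0,0],[-0.3,0,0,0,0,0,0]]]'
```

```text
clock: 10.78
tool_pos: [0.4739, -0.1492, 0.0529]
orientation: [-90.0, -0.2, 179.1]
force: [-9.1, -0.1, 7.9]
opening: 0.0006
[ 0.47392605 -0.14916853  0.05292304] [ 94.75335158 -51.24872954] [-9.10752415 -0.14251546  7.85373399] [ 0.18745201  3.08125473 -0.01706155]
clock: 10.95
tool_pos: [0.4792, -0.1494, 0.0529]
orientation: [-90.0, -0.3, 179.1]
force: [-9.0, 0.9, 8.3]
opening: 0.0006
```

```bash
python3 - <<'E'
from h import *
from plant import ctrl,snapshot
o=ctrl.get_obs(); print(o["tool_pos"],toledge(o["tool_pos"])*1000,o["force"])
S={}
s=S["wrist"]=snapshot("wrist"); S["o"]=o;cv2.imwrite("pics/w7.png",s["image"][:,:,::-1])
s=S["side"]=snapshot("side"); crop(s,(200,160,150,120),5,"pics/s7.png")
s=S["scene"]=snapshot("scene"); crop(s,(160,145,130,75),6,"pics/c7.png")
pickle.dump(S,open("s7.pkl","wb"))
E
```

```text
[ 0.47922315 -0.14937006  0.05290588] [ 94.87485904 -45.94918757] [-9.03389091  0.85528952  8.28752354]
```

View pics/s7.png

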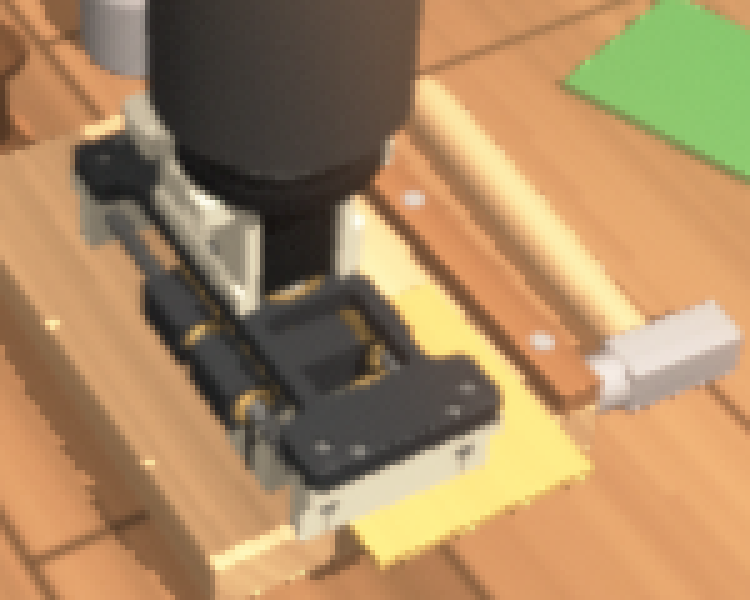

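View pics/c7.png

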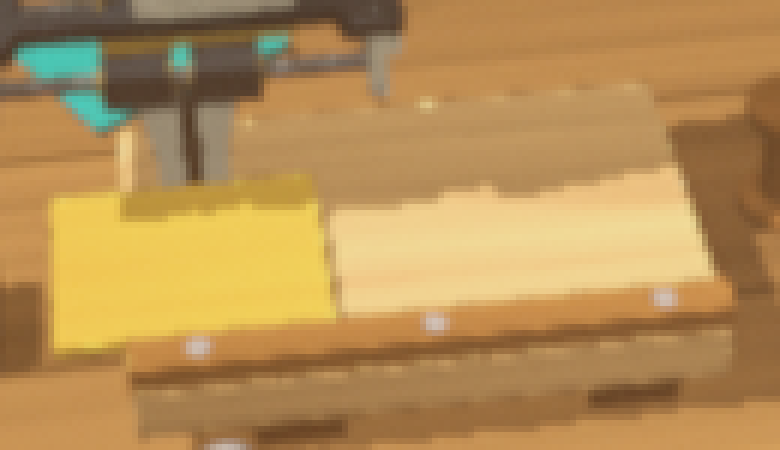

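View pics/w7.png

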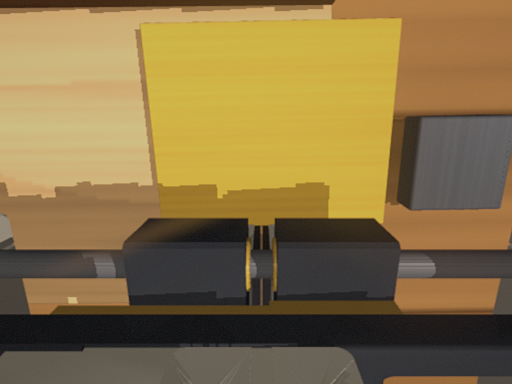

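The blank is moving with the fingers. About 6–7 mm is left to the rail, so I'll finish in small steps and watch the force.

```bash
python3 -m pendant '[[[-0.2,0,0,0,0,0,0],[-0.2,0,0,0,0,0,0]]]'; python3 -m pendant '[[[-0.1,0,0,0,0,0,0],[-0.1,0,0,0,0,0,0]]]';  python3 -m pendant '[[[-0.1,0,0,0,0,0,0]]]'
```

```text
clock: 11.27
tool_pos: [0.4832, -0.1494, 0.0529]
orientation: [-90.0, -0.3, 179.1]
force: [-8.0, 0.5, 7.2]
opening: 0.0004
clock: 11.43
tool_pos: [0.4855, -0.1495, 0.0529]
orientation: [-90.0, -0.2, 179.1]
force: [-7.0, 0.5, 6.0]
opening: 0.0006
clock: 11.52
tool_pos: [0.4863, -0.1495, 0.0529]
orientation: [-90.0, -0.2, 179.1]
force: [-7.1, 0.5, 6.9]
opening: 0.0005
```

```bash
for i in 1 2; do :; done; python3 -m pendant '[[[-0.1,0,0,0,0,0,0],[0,0,0,0,0,0,0]]]'; python3 -m pendant '[[[-0.1,0,0,0,0,0,0],[0,0,0,0,0,0,0]]]'
```

```text
clock: 11.68
tool_pos: [0.4864, -0.1495, 0.0528]
orientation: [-90.0, -0.3, 179.0]
force: [-11.5, 1.0, 10.4]
opening: 0.0007
clock: 11.85
tool_pos: [0.4865, -0.1495, 0.0528]
orientation: [-90.0, -0.4, 179.0]
force: [-11.9, 1.8, 12.4]
opening: 0.0004
```

```bash
python3 - <<'E'
from h import *
from plant import ctrl,snapshot
o=ctrl.get_obs(); print(o["tool_pos"],toledge(o["tool_pos"])*1000,o["force"])
s=snapshot("wrist"); cv2.imwrite("pics/w8.png",s["image"][:,:,::-1])
s=snapshot("side"); crop(s,(230,190,100,80),8,"pics/s8.png")
E
```

```text
[ 0.48651627 -0.14954155  0.05279229] [ 94.93618126 -38.65431062] [-11.92389877   1.75227951  12.41870534]
```

View pics/w8.png

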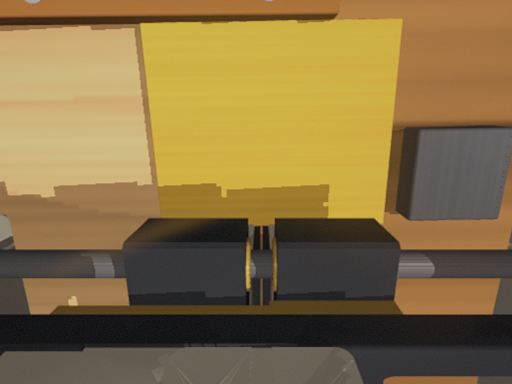

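View pics/s8.png

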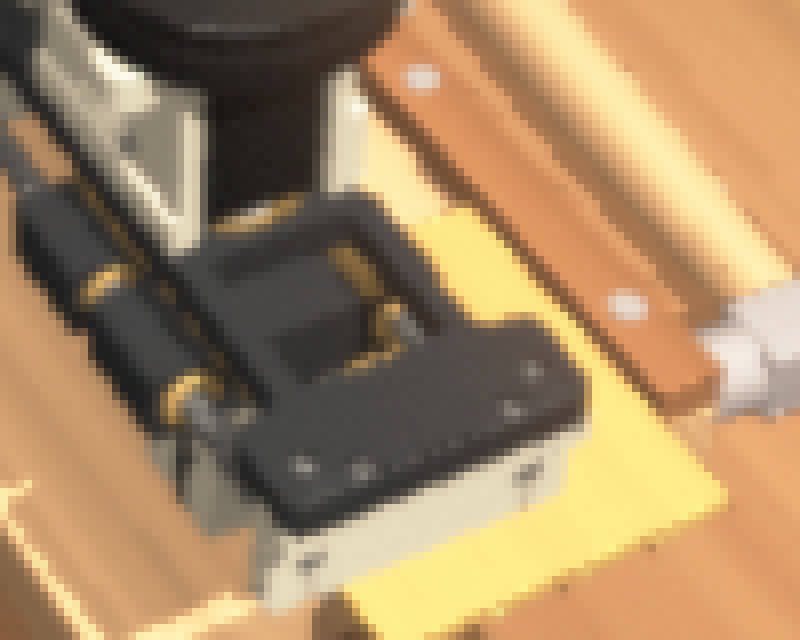

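The tool has stopped at 0.4865 m and the force has risen to 12 N, so the blank is against the rail. I'll retreat and check.

```bash
python3 -m pendant '[[[0.3,0,0,0,0,0,0],[0.5,0,0,0,0,0,0],[0.8,0,0,0,0,0,0],[0,-3,0,0,0,0,0],[0,-3,0,0,0,0,0],[0,-3,0,0,0,0,0],[0,-3,-2,0,0,0,0],[0,-2,-4,0,0,0,0],[0,0,-4,0,0,0,0],[0,0,-4,0,0,0,0],[0,0,-4,0,0,0,0],[0,0,0,0,0,0,0]]]'
python3 - <<'E'
from h import *
from plant import ctrl,snapshot,silhouettes
o=ctrl.get_obs(); print(o["tool_pos"],o["force"])
S={}
s=S["side"]=snapshot("side"); crop(s,(180,160,150,120),5,"pics/s9.png"); cv2.imwrite("pics/side9.png",s["image"][:,:,::-1])
s=S["scene"]=snapshot("scene"); crop(s,(160,145,130,75),6,"pics/c9.png"); cv2.imwrite("pics/scene9.png",s["image"][:,:,::-1])
pickle.dump(S,open("s9.pkl","wb"))
E
```

```text
clock: 12.95
tool_pos: [0.4779, 0.0336, 0.1924]
orientation: [-90.1, 0.2, 179.4]
force: [-0.3, -0.3, -1.1]
opening: 0.0007
[0.47788035 0.03355398 0.19241398] [-0.32760317 -0.33963707 -1.07598956]
```

View pics/s9.png

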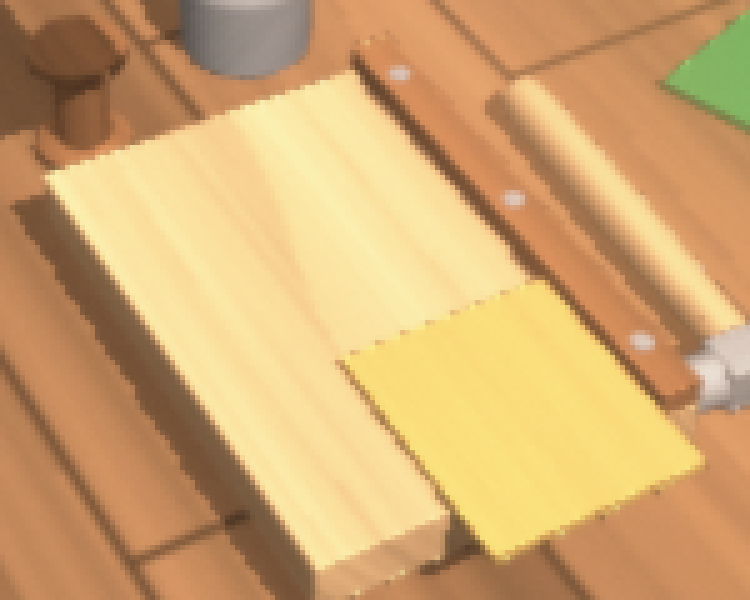

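View pics/c9.png

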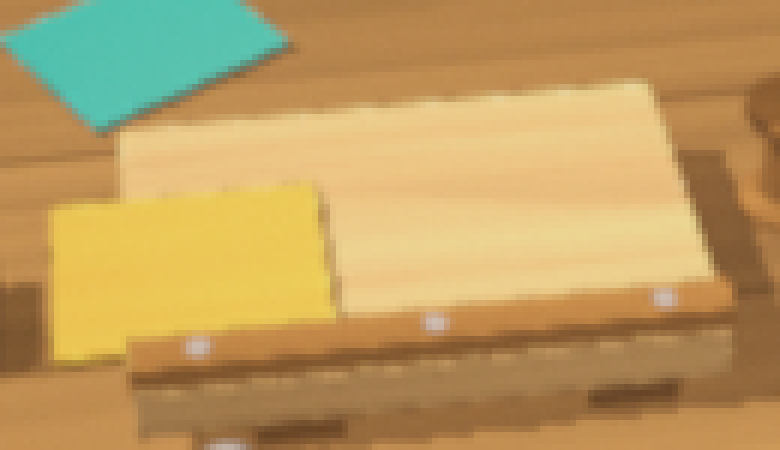

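View pics/side9.png

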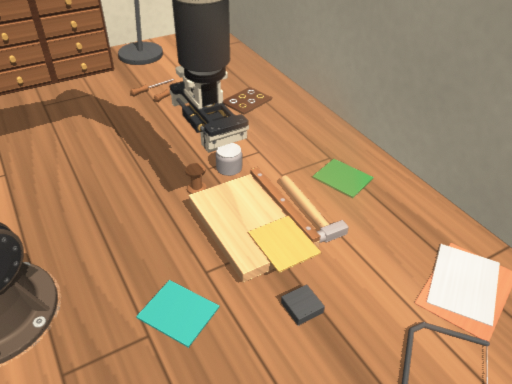

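```bash
python3 - <<'E'
from meas import *
S=pickle.load(open("s9.pkl","rb"))
sd=lambda p:np.array(p,float)/5+[179.5,159.5]
sc=lambda p:np.array(p,float)/6+[159.5,144.5]
D=[("side",(-.06,-.05),sd((342,360))),("side",(-.06,.05),sd((545,280))),("side",(.06,.05),sd((704,460))),("side",(.06,-.05),sd((502,557))),
("scene",(.06,-.05),sc((50,207))),("scene",(.06,.05),sc((52,360))),("scene",(-.06,-.05),sc((315,182)))]
fitb(S,D);fitb(S,D[:4]);fitb(S,D[4:])
# bystander drift
S0=pickle.load(open("s0.pkl","rb"))
for n in ("side","scene"):
    d=np.abs(S[n]["image"].astype(int)-S0[n]["image"]).max(2)>60
    print(n, cv2.connectedComponentsWithStats(d.astype(np.uint8))[2][1:][lambda a:a[:,4]>15] if False else [tuple(r) for r in cv2.connectedComponentsWithStats(d.astype(np.uint8))[2][1:] if r[4]>15])
E
```

```text
ledge frame x,y mm, yaw deg [99.99503569 20.82604022] 0.8041006598112753
[[-0.6, 0.6], [0.1, 0.5], [-2.5, -0.4], [-0.1, 2.9], [1.1, -1.6], [1.4, -1.8], [0.5, -0.3]]
ledge frame x,y mm, yaw deg [99.24024385 21.73540676] 1.221951408521337
[[-0.2, 0.1], [1.3, 0.0], [-1.4, -1.7], [0.3, 1.6]]
ledge frame x,y mm, yaw deg [101.1551298   19.80155184] 0.26966713410520476
[[0.4, 0.0], [-0.3, -0.2], [-0.1, 0.2]]
side [(np.int32(169), np.int32(0), np.int32(79), np.int32(152), np.int32(6905)), (np.int32(0), np.int32(28), np.int32(8), np.int32(18), np.int32(83)), (np.int32(0), np.int32(48), np.int32(8), np.int32(21), np.int32(107)), (np.int32(0), np.int32(72), np.int32(8), np.int32(20), np.int32(81)), (np.int32(59), np.int32(90), np.int32(27), np.int32(10), np.int32(150)), (np.int32(0), np.int32(94), np.int32(9), np.int32(11), np.int32(70)), (np.int32(64), np.int32(96), np.int32(48), np.int32(30), np.int32(661)), (np.int32(45), np.int32(100), np.int32(10), np.int32(4), np.int32(23)), (np.int32(99), np.int32(100), np.int32(105), np.int32(90), np.int32(2355)), (np.int32(26), np.int32(103), np.int32(
[... 1888 characters left out ...]
), np.int32(51), np.int32(17), np.int32(301)), (np.int32(438), np.int32(95), np.int32(6), np.int32(8), np.int32(24)), (np.int32(427), np.int32(98), np.int32(12), np.int32(8), np.int32(47)), (np.int32(223), np.int32(102), np.int32(4), np.int32(8), np.int32(22)), (np.int32(253), np.int32(103), np.int32(6), np.int32(7), np.int32(28)), (np.int32(263), np.int32(102), np.int32(11), np.int32(6), np.int32(54)), (np.int32(256), np.int32(112), np.int32(4), np.int32(15), np.int32(45)), (np.int32(170), np.int32(185), np.int32(10), np.int32(4), np.int32(27)), (np.int32(169), np.int32(191), np.int32(12), np.int32(14), np.int32(144)), (np.int32(217), np.int32(192), np.int32(26), np.int32(4), np.int32(31))]
```

The final fit gives overhang 30 mm, y about 20–21 mm (flush is 20 mm), and skew under about 1.2°. Neither picture shows any change at the bystanders, so I'm handing in the job.

```bash
python3 -c "
from plant import ctrl
print(ctrl.close_job(), ctrl.get_obs()['clock'])"
```

```text
the job is handed in; nothing more can be done
the job is handed in; nothing more can be done
```

I pushed the blank with shut fingertips about 75 mm along the ledge from its back end, then about 17 mm sideways onto the rail. I then retreated and handed the job in at about 13 s of the 42 s allowed. The hand-in reports no verdict, so success rests on the checks below.

**Last checks:**
- **Overhang:** the camera fit puts the blank's centre 30 mm behind the lip, so its end sticks out about 30 mm.
- **Rail:** the fit puts the blank flush with the rail, within about 2 mm measurement error. During the last push the tool stopped and the force rose to 12 N.
- **Skew:** it measures 0.3–1.2°, against a limit of 2.9°. The side and scene cameras disagree by about 1° and 2 mm.
- **Bystanders:** the before-and-after pictures show no change at the spool, tin, steel block or hammer.

**What didn't work:** my first sideways push used the backs of the fingers. It wedged with about 8 N of upward force on the tool and did not move the blank. I turned the gripper a quarter and pushed with the pad sides. The upward force stayed at 6–8 N (12 N against the rail), which I did not explain, but the blank slid flat to the rail.

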